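# Set the foyer uplight's iris to its marker and switch it on

## Robot

A 6-joint arm with a two-finger parallel gripper is mounted at the origin on the work surface. World frame = base frame: x ahead of the robot, y to its left, z up, the work surface at z = 0. Lengths are in mm, angles in rad, forces in N, time in s.
With the tool pointing down it reaches from about 350 to 875 mm from the base axis. Payload 4.2 kg.
Tool frame: the origin (TCP) lies at the very end of the fingers, on their centre line; the grasp point (between the pads) lies 19 mm behind it; z points along the fingers, y is the direction in which the jaws open and shut (so a half turn about z gives the same grasp; the last joint's range is limited). The gripper opens to 85 mm and grips with 20 to 120 N. Pads are 22 mm wide; open, the fingers measure 114 mm over their backs; the gripper's body (76 mm by 85 mm) begins 54 mm behind the grasp point. The pads swing forward as they close: fully open they stand 13 mm farther back than shut.
Start: joints at [-0.844, 0.385, 0.008, 0, -1.194, -0.259], TCP at [281.838, -557.823, 231.312] pointing down, gripper open.
Joint ranges: [-3.14, 3.14], [-1.21, 2.06], [-1.07, 1.41], [-3.16, 2.05], [-2.99, -0.16], [-3.1, 3.1]. Speed limits (rad/s): [2.79, 2.79, 3.14, 3.14, 3.14, 3.14].

## Interface

Orientations are given as a unit quaternion [x, y, z, w].
In Python, from bench import arm gives the robot as it stands.
- The arm moves only by the tool apply_moves, never from a script. Its argument "plan" is one flat list of numbers, 5 for each row, row after row: the gripper's target within -1 to 1 (shut at 1, half-way at 0, fully open at -1), then the shift along the world's x, y, z in m, then the turn about the world's z in degrees. A call has 1 to 8 rows; each row is the pose to reach, as a shift and turn from the pose commanded when the call began; what a row does not reach only later rows make up. A row lasts 1/12 s, in which the tool goes at most 41.7 mm and 7.16 degrees, less where a joint would pass 70% of its speed; a pose out of reach is approached as far as the arm can. A call with a gripper value outside its range is refused whole. The fingers move at their own pace and stop on an object; the grip force is fixed at half the most. Time passes only in rows, so rows that repeat a pose let the fingers close. It gives the time, the measured TCP pose, the force and the opening at its end, in the units of the state.
- arm.read_state(): the state, without advancing time (a new reading comes with each control period).
- arm.get_image(name): name is "scene" or "top"; returns a dict with "color" (400x640x3 uint8, red, green, blue), "range_z" (400x640 float32, mm along the optical axis (not along the pixel's ray), 0 where there is no reading), "camera_matrix" (3x3 intrinsics, pixels), "k1" (the pictures are not rectified: a ray, as slopes to the right and down, at radius r is drawn at 1 + k1 r^2 times it, then the intrinsics apply), "camera_from_world" (4x4, takes a point from world to camera coordinates). Camera axes: x right, y down, z forward; pixel columns grow to the right and rows downward; lengths in mm; the calibration is good to about 2 mm. A picture is of the moment at which its call begins.
- arm.job_done(): hands the job in, once; it reports no verdict.
The state is a dict: "clock": time; "joints": joint angles; "joint_vel": joint speeds; "joint_efforts": joint torques, N m; "position": TCP position; "ee_rot": TCP orientation; "contact_force": force on the tool from outside, world axes, zero at the start; "wrist_torque": the same for the moment, N m; "gripper_width": finger opening in mm.
Only numpy, scipy, OpenCV 4.12 (cv2) and the standard library are available. Lean on these libraries where they do the work, as an engineer would, in place of code of your own. Each camera call takes 0.05 s, during which the arm holds its last target.

## Task

Get the uplight on the credenza ready for the evening: with a fingertip, push the upright post of its iris lever around the arc until the lever's pointer points at the arrowhead marker on the base scale, then press the round push switch on the base fully down and let it spring back. Only push and press: do not pinch, lift or shove the lamp, and leave the sunglasses, the key and the planter alone.

Things in the scene. Friction and masses are not known exactly. Their poses are not given: they have to be found in the camera images.
- lamp: loose, heavy (about 2.5 kg) aluminium table uplight, origin at the centre of its underside: disc base of radius 115 mm, 14 mm thick; barrel of radius 36 mm on its centre, top at 76 mm; around it a flat dark steel iris ring, radius 56 mm, 16 to 30 mm above the credenza, with one lever. Its x axis points at the middle of the lever's arc, where black ticks every 10 degrees lie on the base
- iris (a joint): angle of the iris ring and its lever in rad, 0 where the lever lies along the lamp's x axis, growing counter-clockwise from above; stops at -1.25 and 1.25. It always starts clockwise of the marker. It has stiff friction (0.1 N m, about 1.4 N at the post) and stays where it is left.
- axis (a point): the iris ring's upright turning axis: centre of the barrel's top, 76 mm above the credenza
- post (a point): point on the axis of the lever's upright dark steel post, 52 mm above the credenza. The post has radius 6 mm, stands 76 mm from the turning axis and rises from the lever arm (10 mm wide, 20 to 28 mm above the credenza, ending 84 mm from the turning axis) to 72 mm above the credenza
- pointer_tip (a point): outer tip of the lever's thin pointer, in line with the post, 94 mm from the turning axis, 24 mm above the credenza
- marker_tip (a point): inner tip of the black arrowhead marker (20 mm long and wide, 3 mm high, cannot be moved or bumped) that lies on the base just outside the pointer's arc and points at the turning axis; this tip is 94 mm from that axis, 16 mm above the credenza. The pointer is set when its tip stands over this point
- power_top (a point): centre of the top of the round steel push switch (radius 13 mm) in its black housing on the lamp's base, on the side away from the lever's arc, 90 mm from the turning axis; pressed straight down
- power (a joint): travel of the push switch in m, 0 up, 0.006 fully down (takes about 4 N); it springs back by itself
- shades_round: pair of folded black plastic sunglasses with round lenses, about 140 x 55 x 19 mm, lying in the shallow aluminium tray (280 x 200 x 24 mm) beside the lamp; origin at the middle of its underside; leave alone
- shades_square: pair of folded black plastic sunglasses with square lenses, about 140 x 55 x 19 mm, lying in the tray; origin at the middle of its underside; leave alone
- key: small steel key, 65 mm long, 5 mm thick, lying in the tray; origin at the middle of its underside; leave alone
- planter: terracotta planter with a low succulent, 120 mm across, 150 mm high with the plant, standing on the other side of the lamp; origin at the centre of its underside; leave alone

How it is judged:
By the outcome, as a careful person would: the job done as asked, in the order asked, and still so for the second after the job is handed in, with the robot touching nothing.
It also fails if it takes over 51 s, if anything falls off the work surface, if the arm or the gripper's body presses on something with over 40 N, if the wrist force passes 120 N, or if a joint passes its speed limit or range.

## Working session

There is one attempt and no reset: what is moved stays moved. The work goes in short steps, Python scripts to look and compute and a tool call to move; the robot and the scene stay as the last step left them, time stands still between calls to the robot, and variables do not carry over. Pictures are saved under pics/ and viewed, and the job is handed in when it is done.

Besides the shell and the picture viewer there is one more tool, called after "Call:" by a JSON object that holds its "method" and its "body", one argument or row to a line. apply_moves: Moves the arm, as the interface text tells. Its arguments: {"type":"object","properties":{"plan":{"type":"array","items":{"type":"number"}}},"required":["plan"]}

```bash
mkdir -p pics; ls; cat > h.py <<'E'
from bench import arm
import numpy as np, cv2, pickle
def grab(n,tag):
    d=arm.get_image(n); pickle.dump(d,open(f'{tag}.pkl','wb')); cv2.imwrite(f'pics/{tag}.png',d['color'][:,:,::-1]); return d
def load(tag): return pickle.load(open(f'{tag}.pkl','rb'))
def crop(tag,x0,y0,x1,y1,s,out):
    c=load(tag)['color'][y0:y1,x0:x1,::-1]; cv2.imwrite(f'pics/{out}.png',cv2.resize(c,None,fx=s,fy=s,interpolation=cv2.INTER_CUBIC))
def ray(d,u,v):
    K=np.array(d['camera_matrix']);k=d['k1']
    p=np.array([(u-K[0,2])/K[0,0],(v-K[1,2])/K[1,1]]);q=p.copy()
    for _ in range(30): q=p/(1+k*(q@q))
    return q
def at_z(d,u,v,z):
    T=np.array(d['camera_from_world']);R=T[:3,:3];t=T[:3,3]
    q=ray(d,u,v);dr=R.T@np.array([q[0],q[1],1]);c=-R.T@t
    return c+dr*(z-c[2])/dr[2]
def depth_pt(d,u,v):
    T=np.array(d['camera_from_world']);q=ray(d,u,v);z=d['range_z'][int(round(v)),int(round(u))]
    return T[:3,:3].T@(np.array([q[0]*z,q[1]*z,z])-T[:3,3])
def proj(d,P):
    T=np.array(d['camera_from_world']);K=np.array(d['camera_matrix']);c=T[:3,:3]@np.array(P,float)+T[:3,3]
    s=c[:2]/c[2];s=s*(1+d['k1']*(s@s));return np.array([K[0,0]*s[0]+K[0,2],K[1,1]*s[1]+K[1,2]])
E
python3 - <<'E'
from h import *
print(arm.read_state())
for n in('scene','top'):
    d=grab(n,n+'0');print(d['camera_matrix'],d['k1'],d['camera_from_world'])
E
```

```text
pics
{'clock': 0.0, 'joints': array([-8.44366576e-01,  3.85588971e-01,  6.61296446e-03, -4.92441758e-04,
       -1.19397635e+00, -2.58606212e-01]), 'joint_vel': array([-0.00019578, -0.00308448,  0.00062633,  0.00036607, -0.00129493,
        0.00073633]), 'joint_efforts': array([ 2.21057458e-04, -3.92284226e+01,  1.88396055e+01,  4.18619648e+00,
       -4.72019325e-03,  7.04781513e-06]), 'position': array([ 281.59826567, -557.31685177,  230.19794324]), 'ee_rot': array([-2.31696012e-01,  9.72787615e-01,  1.05809693e-03, -3.08086523e-04]), 'contact_force': array([ 0.78784708, -0.35005982,  0.21479516]), 'wrist_torque': array([ 4.54565981e-02, -3.26573684e-02, -8.30384014e-05]), 'gripper_width': 85.6245687726362}
[[366.37165556   0.         317.16170885]
 [  0.         366.37165556 198.63656521]
 [  0.           0.           1.        ]] -0.07497094735361283 [[-5.10691181e-01  8.59572710e-01  1.81458960e-02  2.77209059e+02]
 [ 6.78416742e-01  4.15848064e-01 -6.05657586e-01 -3.26767181e+02]
 [-5.28152669e-01 -2.96993509e-01 -7.95518456e-01  1.33893760e+03]
 [ 0.00000000e+00  0.00000000e+00  0.00000000e+00  1.00000000e+00]]
[[468.15011126   0.         317.6923165 ]
 [  0.         468.15011126 198.18008258]
 [  0.           0.           1.        ]] -0.03202712262058541 [[ 3.16458098e-03 -9.99977734e-01 -5.87511819e-03 -1.07950594e+01]
 [-9.79247113e-01 -1.90829239e-03 -2.02660925e-01  5.33412033e+02]
 [ 2.02645201e-01  6.39452943e-03 -9.79231348e-01  1.38752282e+03]
 [ 0.00000000e+00  0.00000000e+00  0.00000000e+00  1.00000000e+00]]
```

View pics/scene0.png

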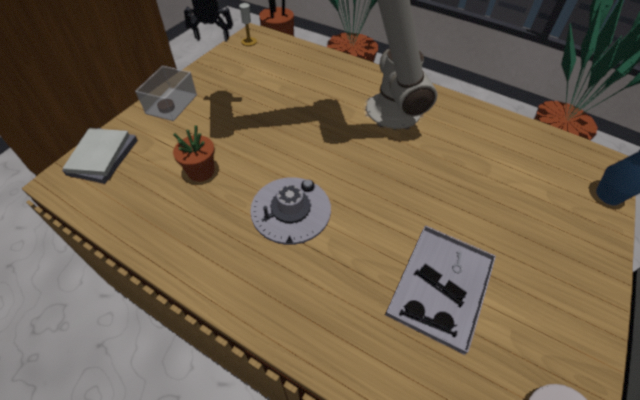

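View pics/top0.png

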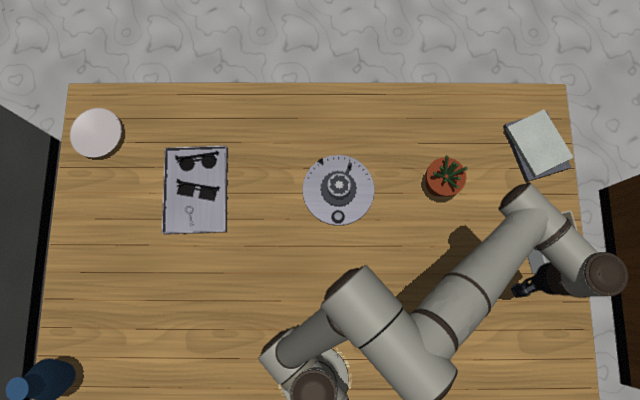

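```bash
python3 - <<'E'
from h import *
crop('top0',293,143,387,237,8,'tc'); crop('scene0',240,165,340,250,8,'sc')
E
```

```text
(no output)
```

View pics/tc.png

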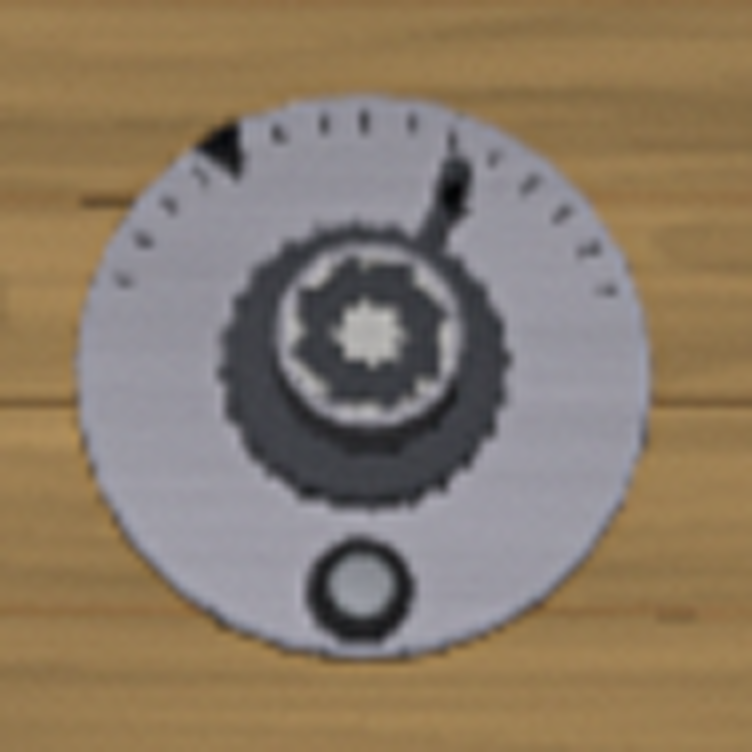

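View pics/sc.png

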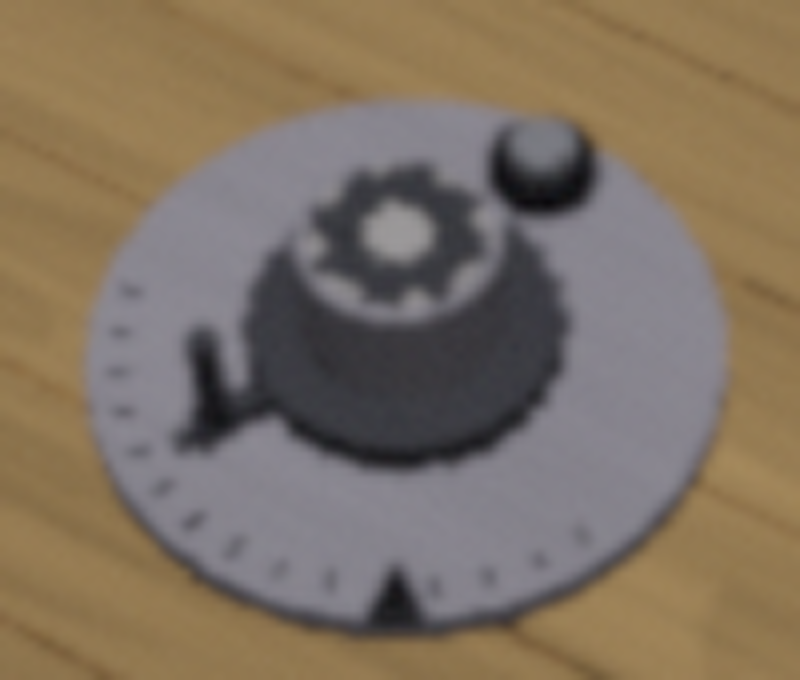

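```bash
python3 - <<'E'
from h import *
t=load('top0');s=load('scene0')
T=lambda x,y:(293+(x+.5)/8-.5,143+(y+.5)/8-.5)
S=lambda x,y:(240+(x+.5)/8-.5,165+(y+.5)/8-.5)
pts={'axis':((370,332),(398,234),76),'marker':((241,178),(397,563),16),'posttop':((458,168),(202,330),72),'pointer':((452,132),(180,442),24),'sw':((361,584),(545,150),30)}
for k,(a,b,z) in pts.items():
    print(k,at_z(t,*T(*a),z).round(1),at_z(s,*S(*b),z).round(1),'depth',depth_pt(t,*T(*a)).round(1),depth_pt(s,*S(*b)).round(1))
# base disc fit from top depth: outline pixels
e=[(77,370),(650,370),(363,93),(363,658),(165,165),(563,165),(160,575),(565,575)]
P=np.array([at_z(t,*T(*p),14)[:2] for p in e]);A=np.c_[2*P,np.ones(len(P))];x=np.linalg.lstsq(A,(P**2).sum(1),rcond=None)[0]
print('disc',x[:2],np.sqrt(x[2]+x[:2]@x[:2]))
E
```

```text
axis [573.1 -73.9  76. ] [573.9 -71.3  76. ] depth [573.4 -73.9  75. ] [573.3 -71.8  75. ]
marker [650.9 -24.9  16. ] [653.9 -22.1  16. ] depth [653.5 -24.9   7. ] [653.  -22.9  14.1]
posttop [ 639.2 -108.4   72. ] [ 639.4 -106.5   72. ] depth [ 639.7 -108.5   70.6] [ 639.4 -106.6   71.9]
pointer [ 667.9 -109.3   24. ] [ 656.1 -109.5   24. ] depth [ 670.9 -109.9   14. ] [ 648.6 -116.8    8.9]
sw [483.4 -71.6  30. ] [483.7 -68.3  30. ] depth [482.6 -71.4  35. ] [487.  -66.2  34.6]
disc [572.79643949 -73.61995509] 115.10293482210555
```

Call:
{"method": "apply_moves", "body": {
  "plan": [1, 0.025, 0.03, 0, 5, 1, 0.05, 0.06, 0, 10, 1, 0.075, 0.09, 0, 15, 1, 0.1, 0.12, 0, 20, 1, 0.125, 0.15, 0, 25, 1, 0.15, 0.18, 0, 30, 1, 0.175, 0.215, 0, 35, 1, 0.2, 0.245, 0, 35]
}}

```text
clock: 0.77
position: [482.3, -310.8, 231.0]
ee_rot: [-0.515, 0.857, 0.0, -0.0]
contact_force: [0.4, -0.3, -0.9]
gripper_width: 0.0
```

Call:
{"method": "apply_moves", "body": {
  "plan": [1, 0.024, 0.03, 0, 0, 1, 0.048, 0.06, 0, 0, 1, 0.072, 0.09, 0, 0, 1, 0.096, 0.12, 0, 0, 1, 0.12, 0.15, -0.02, 0, 1, 0.144, 0.176, -0.05, 0, 1, 0.144, 0.176, -0.08, 0, 1, 0.144, 0.176, -0.1, 0]
}}

```text
clock: 1.43
position: [625.3, -134.2, 126.9]
ee_rot: [-0.515, 0.857, 0.002, -0.002]
contact_force: [-0.6, -0.6, -1.2]
gripper_width: -0.0
```

```bash
python3 - <<'E'
from h import *
s=arm.read_state();print(s['clock'],s['position'],s['ee_rot'],s['contact_force'],s['gripper_width'],s['joints'])
grab('scene','s1');grab('top','t1');crop('s1',200,110,340,250,5,'s1c')
E
```

```text
1.4333 [ 625.32857969 -134.16798093  126.91612082] [-0.51458415  0.85743596  0.00182482 -0.00184387] [-0.55668758 -0.63650956 -1.18735149] -0.0007517363243423285 [ 0.04049324  0.49644135 -0.08727584 -0.00171377 -0.99206589 -0.52929939]
```

View pics/s1c.png

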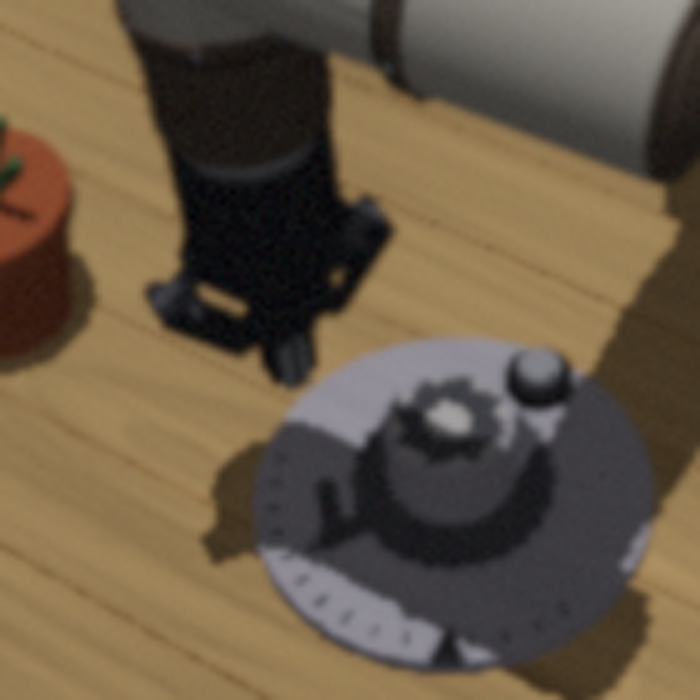

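```bash
python3 - <<'E'
from h import *
d=load('s1')
for p in [(165,300),(375,215),(290,350),(370,228)]:
    u=200+p[0]/5;v=110+p[1]/5
    r=d['range_z'][int(v)-2:int(v)+3,int(u)-2:int(u)+3].round();print(p,depth_pt(d,u,v).round(1),r.min())
# lowest points near gripper
T=np.array(d['camera_from_world']);
tcp=np.array([625.3,-134.2,126.9]);a=np.radians(-28);y=np.array([np.cos(a),np.sin(a)]);x=np.array([-y[1],y[0]])
L=[]
for v in range(130,190):
  for u in range(215,290):
    if d['range_z'][v,u]>0:
      P=depth_pt(d,u,v)
      q=P[:2]-tcp[:2]
      if P[2]>122 and np.linalg.norm(q)<90: L.append((q@y,q@x,P[2]-tcp[2]))
L=np.array(L)
for lo in range(-80,80,10):
    m=L[(L[:,0]>=lo)&(L[:,0]<lo+10)]
    if len(m):print(lo,len(m),m[:,2].min().round(1),m[:,1].min().round(),m[:,1].max().round())
E
```

```text
(165, 300) [ 674.3 -155.8  219.6] 849.0
(375, 215) [ 578.8 -102.4  221.4] 884.0
(290, 350) [ 631.  -123.3  159.7] 903.0
(370, 228) [ 584.6 -101.6  218. ] 884.0
-70 8 83.5 -9.0 14.0
-60 46 70.1 -9.0 14.0
-50 64 59.5 -4.0 15.0
-40 91 48.8 -9.0 27.0
-30 117 46.0 -7.0 36.0
-20 170 7.4 6.0 40.0
-10 241 1.8 -8.0 43.0
0 236 3.9 6.0 42.0
10 268 11.8 -7.0 41.0
20 266 44.3 -11.0 37.0
30 278 51.8 -9.0 29.0
40 78 64.8 -5.0 14.0
50 53 75.9 -10.0 15.0
60 4 87.1 -12.0 7.0
```

Call:
{"method": "apply_moves", "body": {
  "plan": [1, 0, 0, -0.03, 0, 1, 0, 0, -0.06, 0, 1, 0, 0, -0.084, 0, 1, 0, 0, -0.084, 0, 1, 0, 0, -0.084, 0]
}}

```text
clock: 1.95
position: [626.0, -137.5, 47.9]
ee_rot: [-0.514, 0.858, -0.0, -0.0]
contact_force: [0.4, 0.6, 0.6]
gripper_width: 0.1
```

```bash
python3 - <<'E'
from h import *
s=arm.read_state();print(s['position'],s['ee_rot'],s['contact_force'])
c=np.array([573.3,-72.8])
def tcp(ph,off):
    a=np.radians(ph);return c+76*np.array([np.cos(a),np.sin(a)])-off*np.array([-np.sin(a),np.cos(a)])
p0=np.array([625.838,-136.823])
for ph in range(-34,34,3): print(ph,((tcp(ph,17)-p0)/1000).round(4),'turn',ph+28)
E
```

```text
[ 625.99516614 -137.483609     47.93875857] [-5.13536849e-01  8.58067429e-01 -1.85001165e-04 -3.96897194e-04] [0.35380723 0.63533262 0.5891927 ]
-34 [0.001  0.0074] turn -6
-31 [0.0039 0.0103] turn -3
-28 [0.0066 0.0133] turn 0
-25 [0.0092 0.0165] turn 3
-22 [0.0116 0.0198] turn 6
-19 [0.0138 0.0232] turn 9
-16 [0.0158 0.0267] turn 12
-13 [0.0177 0.0304] turn 15
-10 [0.0194 0.0341] turn 18
-7 [0.0208 0.0379] turn 21
-4 [0.0221 0.0418] turn 24
-1 [0.0232 0.0457] turn 27
2 [0.024  0.0497] turn 30
5 [0.0247 0.0537] turn 33
8 [0.0251 0.0578] turn 36
11 [0.0253 0.0618] turn 39
14 [0.0253 0.0659] turn 42
17 [0.0251 0.07  ] turn 45
20 [0.0247 0.074 ] turn 48
23 [0.0241 0.0781] turn 51
26 [0.0232 0.0821] turn 54
29 [0.0222 0.086 ] turn 57
32 [0.0209 0.0899] turn 60
```

Call:
{"method": "apply_moves", "body": {
  "plan": [1, 0.0022, 0.0044, 0, 0, 1, 0.0044, 0.0089, 0, 0, 1, 0.0066, 0.0133, 0, 0, 1, 0.0092, 0.0165, 0, 3, 1, 0.0116, 0.0198, 0, 6, 1, 0.0138, 0.0232, 0, 9, 1, 0.0158, 0.0267, 0, 12, 1, 0.0158, 0.0267, 0, 12]
}}

```text
clock: 2.62
position: [643.0, -109.3, 48.9]
ee_rot: [-0.601, 0.799, -0.001, 0.001]
contact_force: [-0.3, 0.3, 0.5]
gripper_width: 0.1
```

```bash
python3 - <<'E'
from h import *
s=arm.read_state();print(s['position'],s['ee_rot'],s['contact_force'])
grab('scene','s2');grab('top','t2');crop('s2',240,165,340,250,8,'s2c');crop('t2',293,133,387,237,7,'t2c')
E
```

```text
[ 642.96543634 -109.32807518   48.94591294] [-0.60127229  0.79904292 -0.00092442  0.00109502] [-0.28463251  0.33594684  0.54508231]
```

View pics/s2c.png

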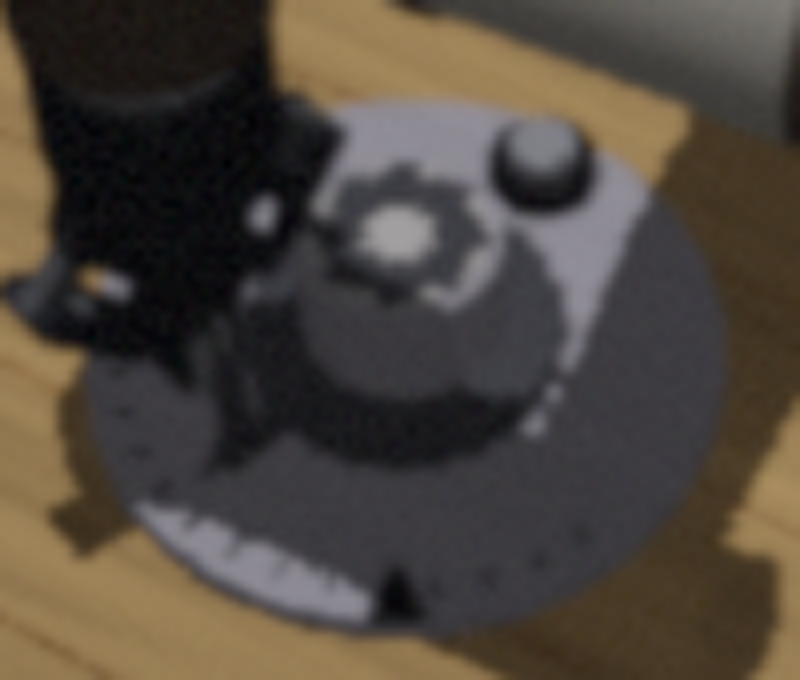

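View pics/t2c.png

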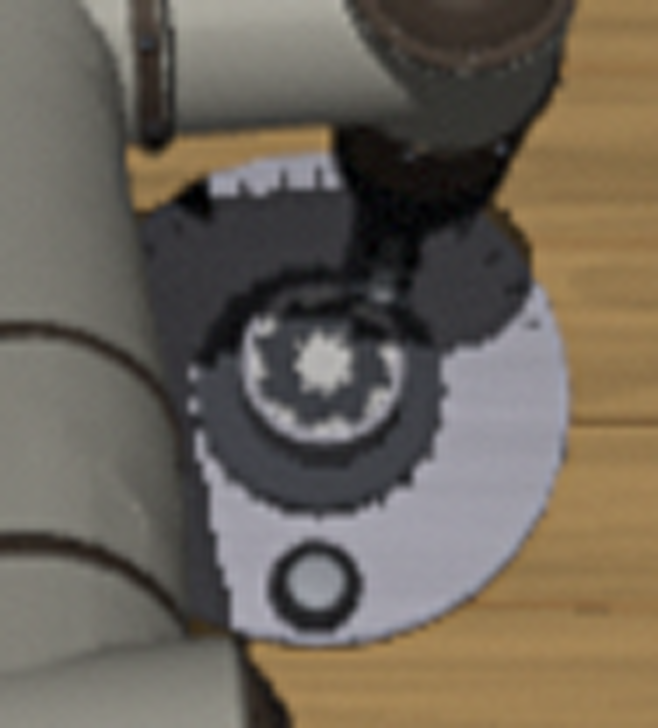

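Call:
{"method": "apply_moves", "body": {
  "plan": [1, 0.0019, 0.0037, 0, 3, 1, 0.0036, 0.0074, 0, 6, 1, 0.005, 0.0112, 0, 9, 1, 0.0063, 0.0151, 0, 12, 1, 0.0074, 0.019, 0, 15, 1, 0.0082, 0.023, 0, 18, 1, 0.0089, 0.027, 0, 21, 1, 0.0093, 0.0311, 0, 24]
}}

```text
clock: 3.38
position: [651.2, -79.3, 48.0]
ee_rot: [0.754, -0.657, 0.0, -0.0]
contact_force: [0.1, -1.1, 0.8]
gripper_width: 0.2
```

Call:
{"method": "apply_moves", "body": {
  "plan": [1, 0.0002, 0.004, 0, 3, 1, 0.0002, 0.0081, 0, 6, 1, 0, 0.0122, 0, 9, 1, -0.0004, 0.0162, 0, 12, 1, -0.0004, 0.0162, 0, 12, 1, -0.0004, 0.0162, 0, 12]
}}

```text
clock: 3.88
position: [650.6, -62.7, 47.6]
ee_rot: [0.818, -0.576, 0.0, -0.0]
contact_force: [0.3, 0.4, 0.6]
gripper_width: 0.2
```

```bash
python3 - <<'E'
from h import *
s=arm.read_state();print(s['position'],s['ee_rot'],s['contact_force'])
grab('scene','s3');d=load('s3')
c=np.clip(d['color'].astype(float)*2.0,0,255).astype(np.uint8)[165:250,240:340,::-1]
cv2.imwrite('pics/s3c.png',cv2.resize(c,None,fx=8,fy=8,interpolation=cv2.INTER_CUBIC))
E
```

```text
[650.62595728 -62.68618339  47.60379872] [ 8.17607764e-01 -5.75775533e-01  1.39088478e-04 -2.45748094e-04] [0.27538517 0.38908652 0.6395129 ]
```

View pics/s3c.png

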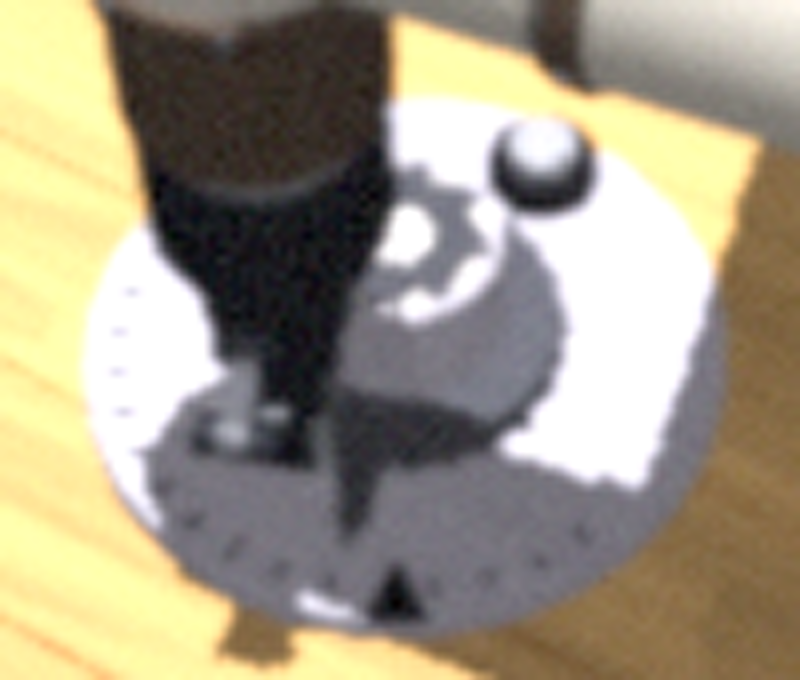

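```bash
cat >> h.py <<'E'
S=lambda x,y:(240+(x+.5)/8-.5,165+(y+.5)/8-.5)
def ang(d,x,y,z,c=(573.3,-71.8)):
    p=at_z(d,*S(x,y),z);q=p[:2]-c;return p.round(1),np.hypot(*q).round(1),np.degrees(np.arctan2(q[1],q[0])).round(2)
E
python3 - <<'E'
from h import *
d=load('s3')
print(ang(d,345,543,24),ang(d,397,563,16),ang(d,397,600,17))
# predicted pixel of pointer tips for angles in this image
for a in (18,20,22,24,32):
    r=np.radians(a);u,v=proj(d,[573.3+94*np.cos(r),-71.8+94*np.sin(r),24]);print(a,(u-240)*8,(v-165)*8)
# marker axis line
for R in (94,114):
  for a in (31,32,33):
    r=np.radians(a);u,v=proj(d,[573.3+R*np.cos(r),-71.8+R*np.sin(r),16]);print('m',R,a,(u-240)*8,(v-165)*8)
E
```

```text
(array([660.4, -38.3,  24. ]), np.float64(93.3), np.float64(21.02)) (array([653.9, -22.1,  16. ]), np.float64(94.7), np.float64(31.63)) (array([666.5, -13.8,  17. ]), np.float64(109.8), np.float64(31.88))
18 326.72829549541575 538.7035640710867
20 336.1841109560946 540.4970951065648
22 345.7299230097342 542.0068411516695
24 355.35219134354475 543.2303573186371
32 394.3303676372061 545.2296300830135
m 94 31 390.484510714331 557.7988882255308
m 94 32 395.3494960848657 557.7940010635123
m 94 33 400.2162163719818 557.7165190512733
m 114 31 388.03367409237353 609.032370822611
m 114 32 394.00524439198944 609.0252836213592
m 114 33 399.9789094762168 608.9279721122407
```

Call:
{"method": "apply_moves", "body": {
  "plan": [1, -0.0003, 0.002, 0, 1.5, 1, -0.0006, 0.0041, 0, 3, 1, -0.001, 0.0061, 0, 4.5, 1, -0.0015, 0.0081, 0, 6, 1, -0.0022, 0.0107, 0, 8, 1, -0.0022, 0.0107, 0, 8, 1, -0.0022, 0.0107, 0, 8]
}}

```text
clock: 4.52
position: [648.2, -51.7, 47.2]
ee_rot: [0.856, -0.516, -0.0, -0.0]
contact_force: [0.3, -0.3, -0.1]
gripper_width: -0.1
```

```bash
python3 - <<'E'
from h import *
s=arm.read_state();print(s['position'],s['ee_rot'],s['contact_force'])
grab('scene','s4');d=load('s4')
c=np.clip(d['color'].astype(float)*2.0,0,255).astype(np.uint8)[205:245,265:315,::-1]
cv2.imwrite('pics/s4c.png',cv2.resize(c,None,fx=14,fy=14,interpolation=cv2.INTER_CUBIC))
for a in (28,29,30,31,32,33):
  o=[]
  for R,z in((94,24),(84,24),(94,16),(114,16)):
    r=np.radians(a);u,v=proj(d,[573.3+R*np.cos(r),-71.8+R*np.sin(r),z]);o+=[round((u-265+.5)*14),round((v-205+.5)*14)]
  print(a,o)
E
```

```text
[648.2404139  -51.71432396  47.23614488] [ 8.56287344e-01 -5.16499715e-01 -1.33840807e-04 -1.04725866e-04] [ 0.32242476 -0.28713748 -0.10646552]
28 [313, 400, 318, 356, 315, 422, 305, 512]
29 [321, 401, 325, 357, 323, 423, 315, 512]
30 [330, 401, 333, 357, 332, 423, 326, 513]
31 [339, 401, 341, 357, 340, 423, 336, 513]
32 [347, 401, 348, 357, 349, 423, 347, 513]
33 [356, 401, 356, 357, 357, 423, 357, 513]
```

View pics/s4c.png

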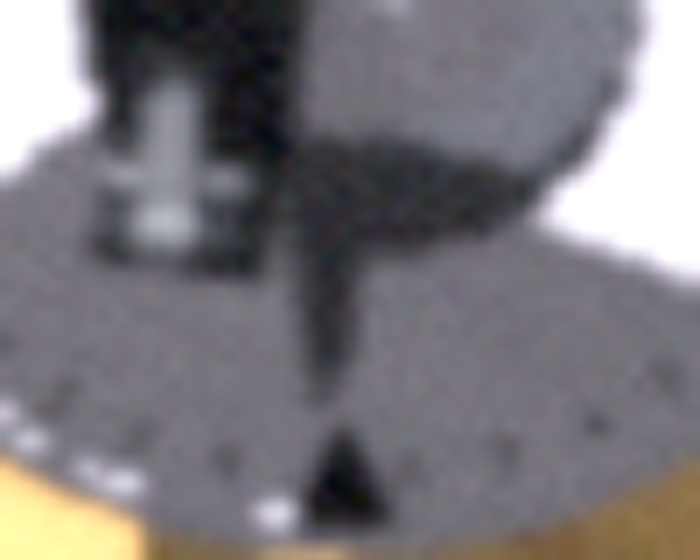

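Call:
{"method": "apply_moves", "body": {
  "plan": [1, -0.0003, 0.001, 0, 0.8, 1, -0.0006, 0.002, 0, 1.5, 1, -0.0009, 0.0029, 0, 2.2, 1, -0.0009, 0.0029, 0, 2.2, 1, -0.0009, 0.0029, 0, 2.2]
}}

```text
clock: 4.98
position: [647.4, -49.1, 47.2]
ee_rot: [0.866, -0.5, -0.0, -0.0]
contact_force: [0.7, -1.3, -1.2]
gripper_width: -0.2
```

```bash
python3 - <<'E'
from h import *
s=arm.read_state();print(s['position'],s['ee_rot'],s['contact_force'])
grab('scene','s5');d=load('s5')
c=np.clip(d['color'].astype(float)*2.0,0,255).astype(np.uint8)[205:245,265:315,::-1]
cv2.imwrite('pics/s5c.png',cv2.resize(c,None,fx=14,fy=14,interpolation=cv2.INTER_CUBIC))
E
```

```text
[647.39141045 -49.1493391   47.219659  ] [ 8.66041727e-01 -4.99971722e-01 -6.30208607e-05 -8.56272679e-06] [ 0.74991732 -1.28245793 -1.18264171]
```

View pics/s5c.png

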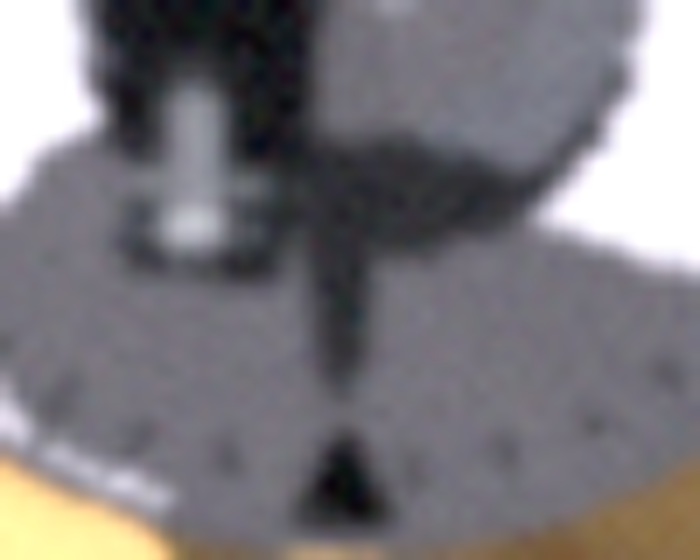

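Call:
{"method": "apply_moves", "body": {
  "plan": [1, 0.003, -0.005, 0, 0, 1, 0.007, -0.012, 0, 0, 1, 0.012, -0.021, 0, 0, 1, 0.012, -0.021, 0.03, 0, 1, 0.012, -0.021, 0.065, 0, 1, 0.012, -0.061, 0.1, 0, 1, 0.012, -0.101, 0.12, 0, 1, 0.012, -0.14, 0.14, 0]
}}

```text
clock: 5.7
position: [660.2, -176.1, 182.2]
ee_rot: [0.866, -0.499, 0.001, -0.001]
contact_force: [0.5, 0.2, -0.3]
gripper_width: 0.1
```

```bash
python3 - <<'E'
from h import *
s=arm.read_state();print(s['position'],s['ee_rot'],s['contact_force'])
grab('top','t6')
grab('scene','s6');d=load('s6')
c=np.clip(d['color'].astype(float)*1.6,0,255).astype(np.uint8)[205:245,265:315,::-1]
cv2.imwrite('pics/s6c.png',cv2.resize(c,None,fx=14,fy=14,interpolation=cv2.INTER_CUBIC))
crop('t6',293,133,387,237,7,'t6c')
E
```

```text
[ 660.15628381 -176.13218979  182.19635169] [ 8.66426802e-01 -4.99302403e-01  1.19231924e-03 -5.34519859e-04] [ 0.54858926  0.19247349 -0.30661672]
```

View pics/s6c.png

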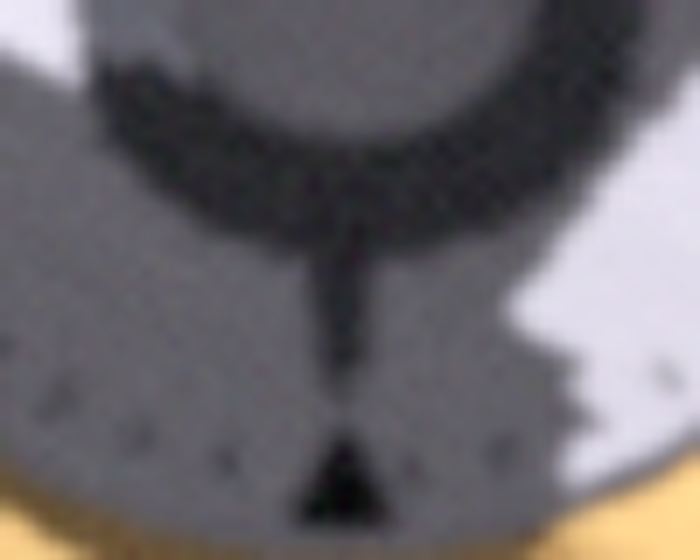

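View pics/t6c.png

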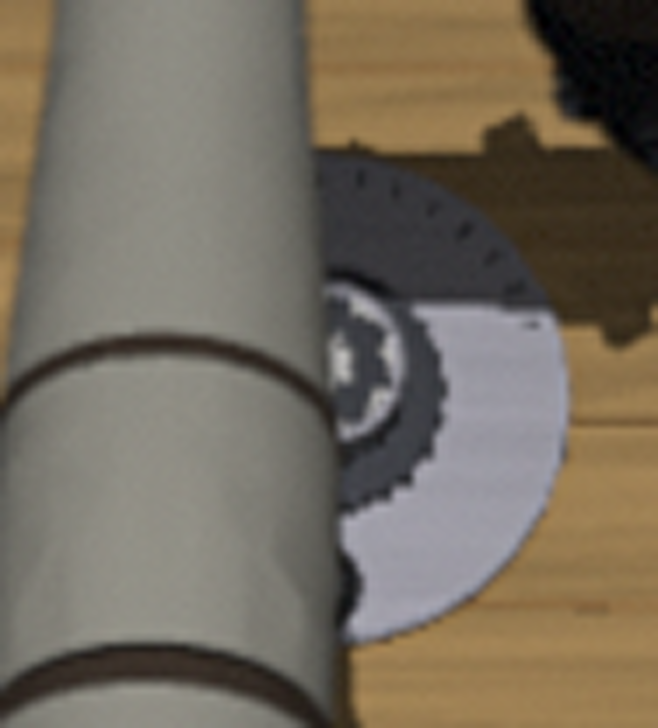

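Call:
{"method": "apply_moves", "body": {
  "plan": [1, -0.03, -0.01, 0.02, 0, 1, -0.06, -0.02, 0.04, 0, 1, -0.09, -0.03, 0.06, 0, 1, -0.12, -0.05, 0.06, 0, 1, -0.145, -0.08, 0.06, 0, 1, -0.17, -0.11, 0.06, 0, 1, -0.19, -0.14, 0.06, 0, 1, -0.21, -0.16, 0.06, 0]
}}

```text
clock: 6.47
position: [447.9, -336.9, 239.7]
ee_rot: [0.866, -0.501, 0.0, 0.0]
contact_force: [-0.3, -0.5, 0.1]
gripper_width: -0.2
```

```bash
python3 - <<'E'
from h import *
s=arm.read_state();print(s['position'],s['clock'])
grab('top','t7');grab('scene','s7');crop('t7',293,143,387,237,8,'t7c');crop('s7',265,205,315,245,14,'s7c')
E
```

```text
[ 447.94473399 -336.85192135  239.67816479] 6.4667
```

View pics/t7c.png

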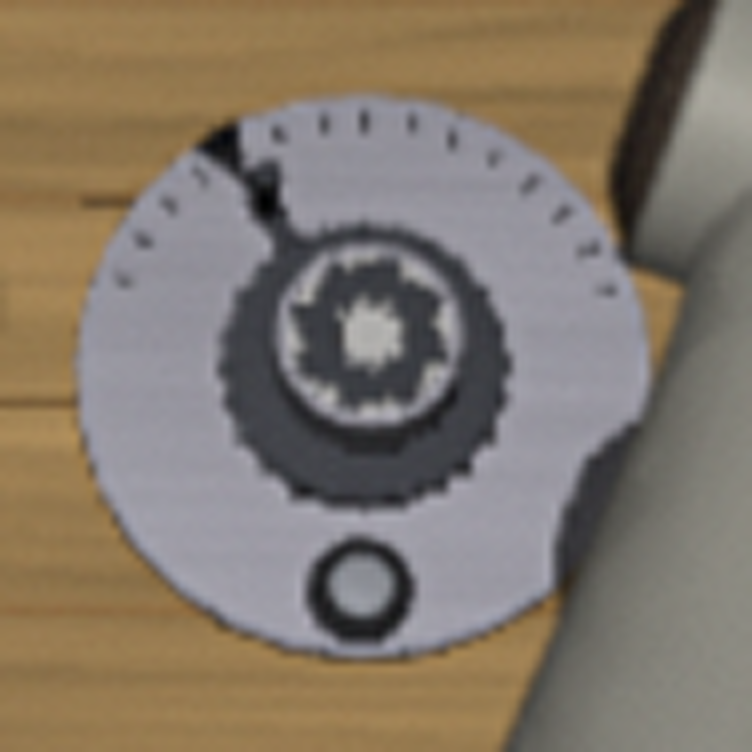

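View pics/s7c.png

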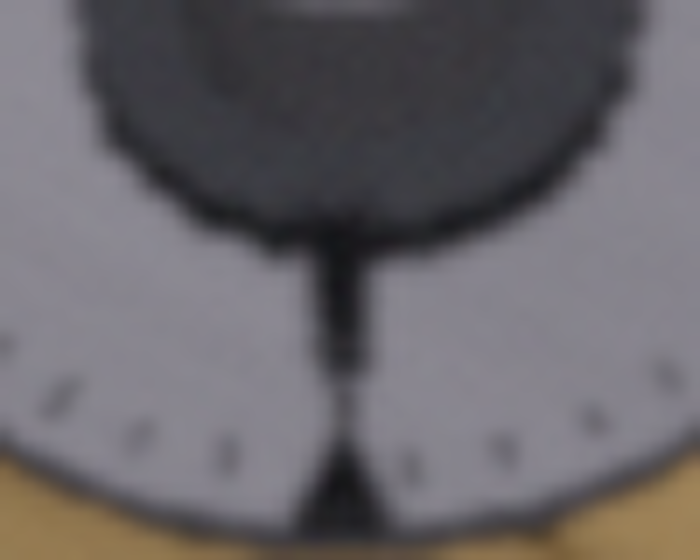

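Call:
{"method": "apply_moves", "body": {
  "plan": [1, 0.005, 0.04, 0, 0, 1, 0.01, 0.08, 0, 0, 1, 0.015, 0.12, 0, 0, 1, 0.02, 0.16, -0.03, 0, 1, 0.025, 0.2, -0.06, 0, 1, 0.03, 0.24, -0.09, 0, 1, 0.034, 0.278, -0.12, 0, 1, 0.034, 0.278, -0.15, 0]
}}

```text
clock: 7.23
position: [485.2, -60.3, 103.7]
ee_rot: [0.867, -0.499, 0.003, -0.002]
contact_force: [0.9, 0.7, 0.5]
gripper_width: -0.1
```

Call:
{"method": "apply_moves", "body": {
  "plan": [1, 0, 0, -0.03, 0, 1, 0, 0, -0.045, 0, 1, 0, 0, -0.05, 0, 1, 0, 0, -0.05, 0, 1, 0, 0, -0.05, 0]
}}

```text
clock: 7.65
position: [483.6, -63.3, 53.2]
ee_rot: [0.866, -0.5, 0.001, -0.0]
contact_force: [-0.3, -0.4, -0.7]
gripper_width: -0.3
```

```bash
python3 - <<'E'
from h import *
s=arm.read_state();print(s['position'],s['clock'],s['contact_force'])
grab('top','t8');grab('scene','s8');crop('s8',240,145,340,230,8,'s8c')
for z in (34,35,36):
  d=load('s7');print(z,at_z(load('t7'),*(293+361.5/8-.5,143+584.5/8-.5),z),at_z(d,*S(545,150),z))
E
```

```text
[483.6383061  -63.34611637  53.2061512 ] 7.65 [-0.33127005 -0.38727702 -0.66704141]
34 [482.77331136 -71.47450787  34.        ] [486.51017998 -66.50467525  34.        ]
35 [482.6047036  -71.43763804  35.        ] [487.21520116 -66.06787244  35.        ]
36 [482.43609583 -71.4007682   36.        ] [487.92022235 -65.63106962  36.        ]
```

View pics/s8c.png

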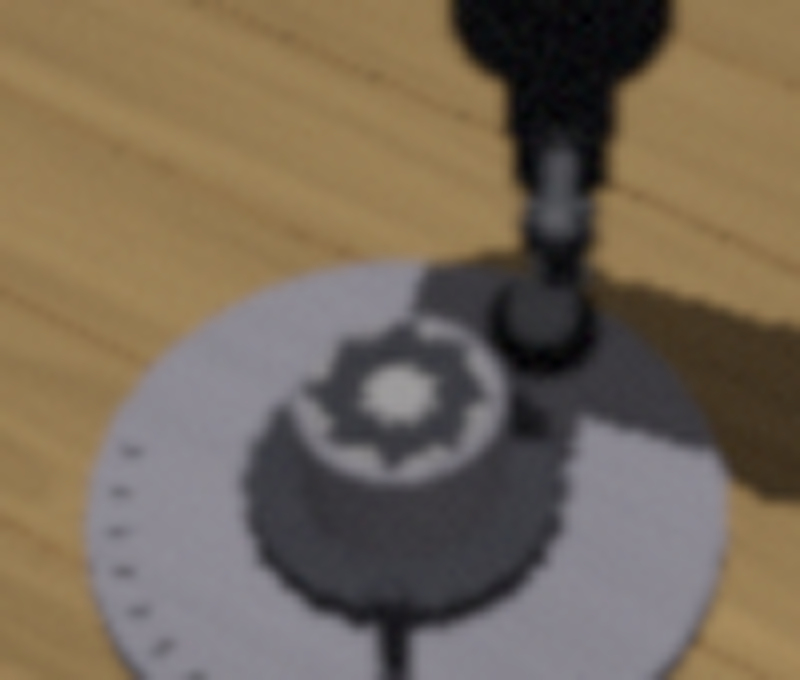

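Call:
{"method": "apply_moves", "body": {
  "plan": [1, 0, -0.007, 0, 0, 1, 0, -0.007, -0.008, 0, 1, 0, -0.007, -0.014, 0, 1, 0, -0.007, -0.014, 0, 1, 0, -0.007, -0.014, 0, 1, 0, -0.007, -0.014, 0]
}}

```text
clock: 8.25
position: [482.7, -70.4, 38.5]
ee_rot: [0.866, -0.5, -0.0, 0.0]
contact_force: [-0.1, 0.8, 0.2]
gripper_width: 0.1
```

```bash
python3 - <<'E'
from h import *
s=arm.read_state();print(s['position'],s['clock'],s['contact_force'])
grab('scene','s9');crop('s9',280,145,340,195,13,'s9c')
E
```

```text
[482.68520737 -70.40188437  38.49291448] 8.25 [-0.09223865  0.848437    0.24468833]
```

View pics/s9c.png

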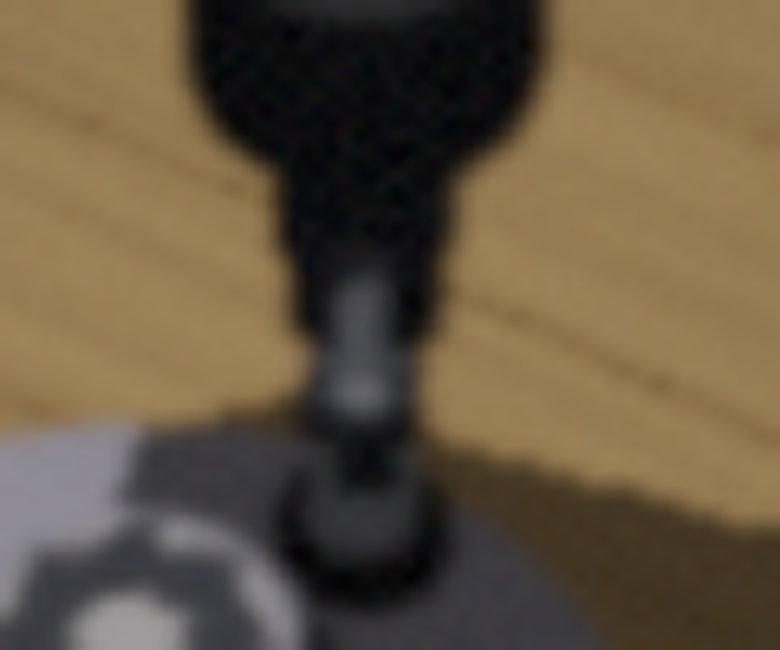

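```bash
python3 - <<'E'
from h import *
d=load('s9');f=lambda P:((proj(d,P)-[280,145]+.5)*13).round()
print('tcp',f([482.7,-70.4,38.5]))
for c in ([482.6,-71.4],[487,-66]):
  print([f([c[0]+13*np.cos(a),c[1]+13*np.sin(a),35]) for a in np.radians(range(0,360,60))], f([*c,35]))
for p in [(362,500),(362,530),(365,440),(365,400),(340,520),(385,520)]:
  print(p,depth_pt(d,280+p[0]/13-.5,145+p[1]/13-.5).round(1))
t=load('t7');
for yy in range(540,640,10): print(yy,depth_pt(t,293+361.5/8-.5,143+yy/8-.5).round(1))
E
```

```text
tcp [361. 474.]
[array([327., 519.]), array([384., 521.]), array([415., 483.]), array([387., 444.]), array([330., 443.]), array([300., 480.])] [357. 482.]
[array([337., 542.]), array([395., 543.]), array([425., 505.]), array([397., 466.]), array([340., 465.]), array([310., 503.])] [367. 504.]
(362, 500) [486.9 -67.4  35.4]
(362, 530) [494.5 -62.8  35.6]
(365, 440) [523.7 -43.8 107.6]
(365, 400) [532.3 -38.4 132. ]
(340, 520) [493.3 -69.3  33.8]
(385, 520) [488.  -60.7  33.8]
540 [502.1 -71.9  24.2]
550 [497.6 -71.8  26.9]
560 [492.7 -71.6  32.3]
570 [488.5 -71.5  33.8]
580 [484.6 -71.5  33.9]
590 [481.  -71.5  32. ]
600 [475.9 -71.3  38.8]
610 [471.6 -71.2  41.1]
620 [468.6 -71.3  35.6]
630 [466.6 -71.8  23.4]
```

Call:
{"method": "apply_moves", "body": {
  "plan": [1, 0.001, 0, -0.002, 0, 1, 0.001, 0, -0.004, 0, 1, 0.001, 0, -0.006, 0, 1, 0.001, 0, -0.008, 0, 1, 0.001, 0, -0.008, 0]
}}

```text
clock: 8.72
position: [484.2, -70.3, 30.7]
ee_rot: [0.866, -0.5, 0.0, -0.0]
contact_force: [-0.7, 0.3, 4.5]
gripper_width: -0.1
```

Call:
{"method": "apply_moves", "body": {
  "plan": [1, 0, 0, -0.001, 0, 1, 0, 0, -0.002, 0, 1, 0, 0, -0.002, 0, 1, 0, 0, -0.002, 0]
}}

```text
clock: 9.05
position: [484.3, -70.3, 29.9]
ee_rot: [0.866, -0.5, 0.001, -0.0]
contact_force: [-2.3, 2.4, 11.1]
gripper_width: -0.2
```

Call:
{"method": "apply_moves", "body": {
  "plan": [1, 0, 0, -0.001, 0, 1, 0, 0, -0.0015, 0, 1, 0, 0, -0.0015, 0, 1, 0, 0, -0.0015, 0]
}}

```text
clock: 9.38
position: [484.3, -70.3, 29.7]
ee_rot: [0.866, -0.499, 0.001, -0.0]
contact_force: [-4.8, 2.0, 22.0]
gripper_width: 0.1
```

```bash
python3 - <<'E'
from h import *
s=arm.read_state();print(s['position'],s['clock'],s['contact_force'])
grab('scene','s10');crop('s10',280,145,340,195,13,'s10c')
E
```

```text
[484.33692802 -70.26567324  29.70952932] 9.3833 [-4.82368683  2.00240023 22.00481331]
```

View pics/s10c.png

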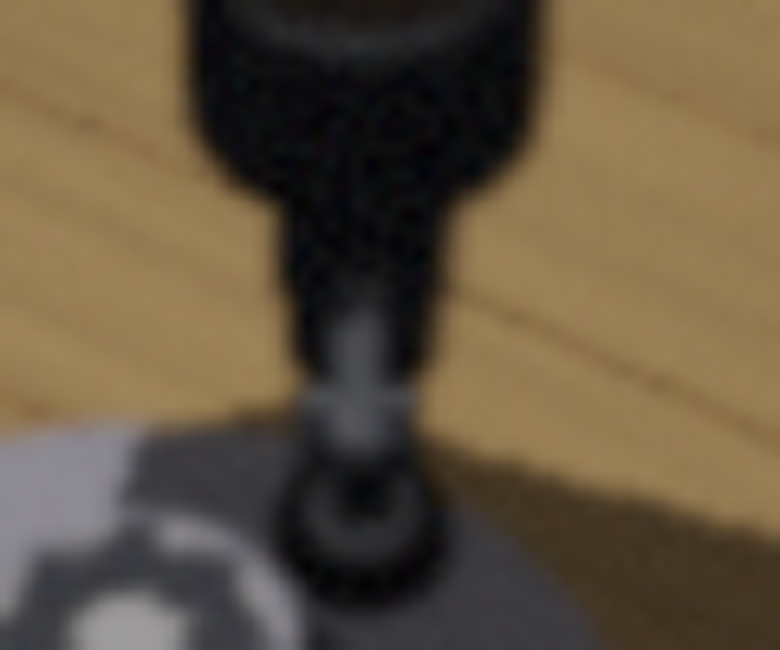

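Call:
{"method": "apply_moves", "body": {
  "plan": [1, 0, 0, 0.004, 0, 1, 0, 0, 0.01, 0, 1, 0, 0, 0.02, 0, 1, 0, 0, 0.04, 0, 1, 0, 0, 0.07, 0, 1, 0, 0, 0.1, 0, 1, 0, -0.03, 0.13, 0, 1, 0, -0.06, 0.16, 0]
}}

```text
clock: 10.1
position: [482.9, -129.0, 187.2]
ee_rot: [0.867, -0.499, -0.001, 0.0]
contact_force: [1.5, 0.1, -0.8]
gripper_width: 0.2
```

Call:
{"method": "apply_moves", "body": {
  "plan": [1, -0.005, -0.04, 0.02, 0, 1, -0.01, -0.08, 0.04, 0, 1, -0.015, -0.12, 0.04, 0, 1, -0.02, -0.16, 0.04, 0, 1, -0.025, -0.2, 0.04, 0, 1, -0.025, -0.2, 0.04, 0, 1, -0.025, -0.2, 0.04, 0]
}}

```text
clock: 10.68
position: [457.2, -331.0, 224.7]
ee_rot: [0.865, -0.502, -0.001, -0.0]
contact_force: [-0.3, 0.7, 0.2]
gripper_width: 0.3
```

```bash
python3 - <<'E'
from h import *
s=arm.read_state();print(s['position'],s['clock'],s['contact_force'])
grab('top','t11');grab('scene','s11');crop('t11',293,143,387,237,8,'t11c');crop('s11',240,165,340,250,8,'s11c')
for n in('t7','t11'):
  r=load(n)['range_z'][143+71:143+76,293+43:293+48];print(n,np.median(r))
E
```

```text
[ 457.2335647  -331.0491845   224.70954444] 10.6833 [-0.34865665  0.68279828  0.18223499]
t7 1449.2622
t11 1451.5845
```

View pics/t11c.png

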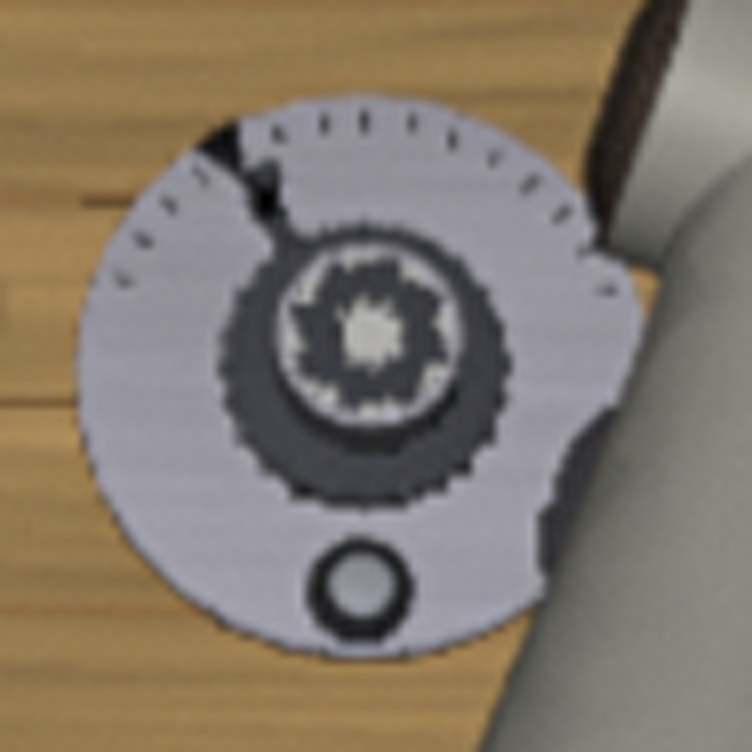

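View pics/s11c.png

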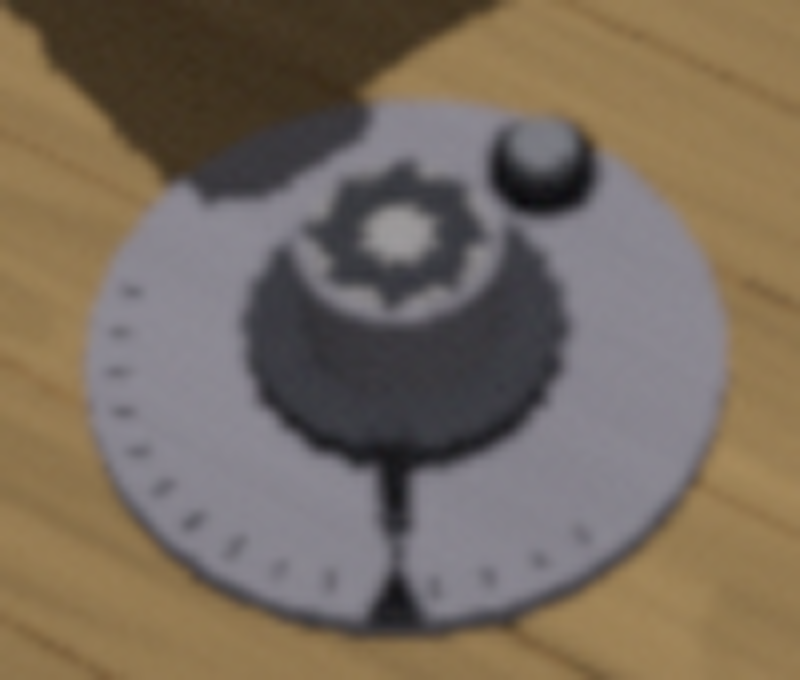

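```bash
python3 -c "
from h import *
print(arm.job_done())"
```

```text
the job is handed in; nothing more can be done
None
```

The uplight is set and the job is handed in, at about 11 s on the robot's clock. With the closed fingertip I pushed the lever post about 60° counter-clockwise in stages. I then backed off and pressed the switch.

- **Pointer:** seen from the scene camera, the tip stands over the arrowhead's tip, within about half a degree. The top view agrees, and the last pictures, taken after the press, show it unchanged.
- **Switch:** I pressed it from about 35 mm to a hard stop at 29.7 mm. The force there climbed to 22 N for almost no further travel, so I take it as fully down. I could not read the travel directly; about 5.5 mm is inferred from heights that are uncertain by about a millimetre. The switch looks back up in both views. The depth reading on its top was 2 mm lower than before the press, which I put down to noise without checking further.
- **Lamp and other things:** the lamp sits at the same pixels as at the start. I did not go near the sunglasses, the key or the planter, but I did not re-measure them.
- **Camera disagreement:** the two cameras disagreed by about 2–3 mm on most points and about 7 mm on the switch. I placed the switch from the lamp's geometry and the top view.

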